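# Find the perished rubber buffer with the hardness gauge

### The arm

A 6-joint arm with a two-finger parallel gripper is mounted at the origin on a cart in front of the work surface, level with it; the furniture and walls round the work are solid. World frame = base frame: x ahead of the robot, y to its left, z up, the work surface at z = 0. Lengths are in m, angles in rad, forces in N, time in s.
With the tool pointing down it reaches from about 0.3 to 0.75 m from the base axis. Payload 8.5 kg.
Tool frame: the origin (TCP) lies between the finger pads; the fingertips stand 19 mm ahead of it and the grasp point (between the pads) is the TCP (ctrl.tips_ahead is the distance from the TCP to the fingertips, in m); z points along the fingers, y is the line along which they close (so a half turn about z gives the same grasp; the last joint's range is limited). The gripper opens to 88 mm and grips with 3 to 60 N. Pads are 18 mm wide; open, the fingers measure 123 mm over their backs; the gripper's body (75 mm by 187 mm) begins 45 mm behind the grasp point.
Start: joints at [-1.565, 0.381, 1.297, -0, 1.464, -0.215], TCP at [0.12, -0.537, 0.258] pointing down, gripper open.
Joint ranges: [-3.11, 3.11], [-0.89, 2.33], [0.22, 2.48], [-1.42, 4.56], [0.17, 2.85], [-2.88, 2.88]. Speed limits (rad/s): [2.39, 2.39, 3.14, 3.14, 3.14, 3.14].

### API

Orientations are given as a 3x3 rotation matrix whose columns are the frame's x, y, z axes.
In Python, from cell import ctrl, imaging, workorder gives the robot as it stands.
- The arm moves only by the tool send_rows, never from a script. Its argument "commands" is a list that holds one entry, the list of rows, each a list of 5 numbers: the opening, from 0 (shut) to 1 (fully open), then the shift along the tool's x, y, z in m, then the turn about the tool's z in degrees. In form: [[[gripper, tx, ty, tz, twist], ...]]. A call has 1 to 20 rows; each row is the pose to reach, as a shift and turn from the pose commanded when the call began, along the tool's axes at that moment; what a row does not reach only later rows make up. A row lasts 1/12 s, in which the tool goes at most 41.7 mm and 7.16 degrees, less where a joint would pass 70% of its speed; a pose out of reach is approached as far as the arm can. A call with a gripper value outside its range is refused whole. The fingers move at their own pace and stop on an object; "grip_force" is the grip in N (left out, the last holds). Time passes only in rows, so rows that repeat a pose let the fingers close. It gives the time, the measured TCP pose, the force, the opening and the grip force at its end, in the units of the state.
- ctrl.observe(): the state, without advancing time (a new reading comes with each control period).
- imaging.snapshot(name): name is "scene" or "top" or "wrist"; returns a dict with "img" (480x640x3 uint8, blue, green, red), "depth" (480x640 float32, m along the optical axis (not along the pixel's ray), 0 where there is no reading), "intrinsics" (3x3 intrinsics, pixels), "xyz" and "orientation" of the camera in the world; the wrist camera has in their place "hand_eye" (4x4, takes a point from camera to tool coordinates, whose origin is the TCP and whose axes are the flange's). Camera axes: x right, y up, looking along -z (the intrinsics and any distortion apply to the point x, -y, -z); pixel columns grow to the right and rows downward; lengths in m; the calibration is good to about 2 mm. A picture is of the moment at which its call begins: read the wrist's pose just before it.
- workorder.job_done(): hands the job in; it is judged then, once.
The state is a dict: "clock": time; "joints": joint angles; "joint_vel": joint speeds; "tau": joint torques, N m; "position": TCP position; "tcp_rot": TCP orientation; "contact_force": force on the tool from outside, world axes, zero at the start; "wrist_torque": the same for the moment, N m; "finger_gap": finger opening in m; "grasp_force": force on a finger pad.
Only numpy, scipy, OpenCV 4.12 (cv2) and the standard library are available. Lean on these libraries where they do the work, as an engineer would, in place of code of your own. Each camera call takes 0.05 s, during which the arm holds its last target. There are 200 camera calls.

### The job

One of the three rubber buffers has a perished, soft core. Take the sprung-pin gauge from its stand and press it square on the middle of one buffer after another until you have measured the soft one itself, its foot flush on the steel rim under a light load and steady for a second; never press a buffer harder than 25 N. Then stand the gauge back in its stand, lay the soft buffer flat in the empty tray, and leave the two firm buffers where they are.

Things in the scene. Friction and masses are not known exactly. Their poses are not given: they have to be found in the camera images.
- gauge: hardness gauge standing upright in its stand, 0.29 kg. Origin: centre of the underside of its round steel foot (40 mm across), z up. Grey grip barrel, 30 mm (x) by 24 mm (y), z = 32 to 107 mm: take it firmly across the 24 mm (fingers closing along y) at z = 88 mm. Its pin sticks 12 mm out below the foot; a pointer on the pin shows at the white scale on the -x face
- gauge_pin (a joint): how far the pin is pushed up into the gauge: 0 (fully out) to 0.0125 m; spring 0.4 N per mm. With the foot flush on a rim, pin and core share 11.5 mm: on a firm core the pin is pushed in about 9.3 mm (core sinks 2 mm, pin force 4 N), on the soft core about 3.5 mm (core sinks 8 mm, pin force 1.5 N)
- stand: wooden block 72 x 72 mm, 24 mm high, fixed to the bench; a round pocket 49 mm across and 6 mm deep in its top takes the gauge's foot, and a 21 mm bore below it clears the pin. Origin: centre of the underside, z up. The bench vice beside it is tall: carry things over it with their undersides 0.17 m up or more, and from the start rise first, clear of the torch rest
- stand_seat (a point): centre of the pocket's floor, 18 mm above the bench: where the centre of the gauge's foot belongs
- tray: empty aluminium tray 140 x 140 mm, 18 mm high, walls and floor 4 to 5 mm thick, fixed to the bench. Origin: centre of the underside, sides along its x and y
- dapping_block: bystander: brass cube with a hollow in the top, 45 mm
- punch1: bystander: steel punch lying on the bench, 72 mm long, 12 mm thick
- wood_block: bystander: wooden block 55 x 85 x 38 mm
- buffer_a: one of three look-alike loose buffers, 0.2 kg: steel cup 48 mm across, 22 mm tall, on a 42 mm screw foot; rubber core 27 mm across in its top, 0.5 mm below the 10 mm wide rim. Screwed out differently each time: rim 34 to 44 mm above the bench, not told by the pose. Two cores firm, one soft, in any order. Take it across the cup at z = 28 mm. Origin: centre of the underside, z up
- buffer_b: one of three look-alike loose buffers, 0.2 kg: steel cup 48 mm across, 22 mm tall, on a 42 mm screw foot; rubber core 27 mm across in its top, 0.5 mm below the 10 mm wide rim. Screwed out differently each time: rim 34 to 44 mm above the bench, not told by the pose. Two cores firm, one soft, in any order. Take it across the cup at z = 28 mm. Origin: centre of the underside, z up
- buffer_c: one of three look-alike loose buffers, 0.2 kg: steel cup 48 mm across, 22 mm tall, on a 42 mm screw foot; rubber core 27 mm across in its top, 0.5 mm below the 10 mm wide rim. Screwed out differently each time: rim 34 to 44 mm above the bench, not told by the pose. Two cores firm, one soft, in any order. Take it across the cup at z = 28 mm. Origin: centre of the underside, z up
- gauge_foot: the round steel foot of the gauge, 40 mm across, fixed to it; origin and axes as the gauge's. Once it lands on a buffer's rigid rim the force rises steeply above the pin's own, about 7 N per mm and with a knock if it lands faster than 10 mm/s: land slowly. A total of 5 to 12 N is a good light load
There are look-alikes about, which are no part of the job. What is shaped like the gauge but green is not meant.

How it is judged:
By the outcome, as a careful person would: the job done as asked, in the order asked, and still so for the second after the job is handed in, with the robot touching nothing.
It also fails if it takes over 72 s, if anything falls off the work surface, if the arm or the gripper's body presses on something with over 40 N, if the wrist force passes 120 N, or if a joint passes its speed limit or range.

## Working session

There is one attempt and no reset: what is moved stays moved. The work goes in short steps, Python scripts to look and compute and a tool call to move; the robot and the scene stay as the last step left them, time stands still between calls to the robot, and variables do not carry over. Pictures are saved under pics/ and viewed, at most 10 in all, crops included, and the job is handed in when it is done.

Besides the shell and the picture viewer there is one more tool, called after ">>>" by a JSON object that holds its "name" and its "arguments". send_rows: Moves the arm, as the interface text tells. Its arguments: {"type":"object","properties":{"commands":{"type":"array","items":{"type":"array","items":{"type":"array","items":{"type":"number"}}}},"grip_force":{"type":"number"}},"required":["commands"]}

```bash
mkdir -p pics; ls; cat > h.py <<'E'
import numpy as np, cv2
from cell import ctrl, imaging, workorder
def snap(name):
    s=ctrl.observe(); d=imaging.snapshot(name)
    if 'hand_eye' in d:
        T=np.eye(4);T[:3,:3]=s['tcp_rot'];T[:3,3]=s['position']
        T=T@np.array(d['hand_eye'])
    else:
        T=np.eye(4);T[:3,:3]=d['orientation'];T[:3,3]=d['xyz']
    d['T']=T; return d
def cloud(d):
    K=np.array(d['intrinsics']);z=d['depth'];v,u=np.mgrid[:z.shape[0],:z.shape[1]]
    P=np.stack([(u-K[0,2])/K[0,0]*z,-(v-K[1,2])/K[1,1]*z,-z],-1)
    W=P@d['T'][:3,:3].T+d['T'][:3,3]; W[z==0]=np.nan
    return W
E
python3 - <<'E'
from h import *
s=ctrl.observe();print(s)
a=snap('scene');b=snap('top');
for d in(a,b): print({k:v for k,v in d.items() if k not in('img','depth','T')}, np.mean(d['depth']>0))
cv2.imwrite('pics/s.png',a['img']);cv2.imwrite('pics/t.png',b['img'])
np.savez('t.npz',W=cloud(b),img=b['img']);np.savez('s.npz',W=cloud(a),img=a['img'])
E
```

```text
pics
{'clock': 0.0, 'joints': array([-1.56527872e+00,  3.81197561e-01,  1.29821976e+00,  1.27870037e-05,
        1.46363059e+00, -2.15283131e-01]), 'joint_vel': array([-0.00146198, -0.00158059, -0.00061726,  0.0005054 ,  0.00086342,
        0.00068005]), 'tau': array([-8.58276599e-05, -4.37928593e+01, -2.24558204e+01,  7.13725970e-02,
        3.52233904e-02, -1.43239072e-04]), 'position': array([ 0.12046436, -0.53639239,  0.25715075]), 'tcp_rot': array([[ 9.75722693e-01,  2.19009649e-01,  4.68394763e-06],
       [ 2.19009411e-01, -9.75721661e-01,  1.45530732e-03],
       [ 3.23296575e-04, -1.41895055e-03, -9.99998941e-01]]), 'contact_force': array([-0.1828288 , -0.60028464, -0.07110061]), 'wrist_torque': array([ 0.01102154,  0.03664987, -0.03586056]), 'grasp_force': 0.0, 'finger_gap': 0.0882564299556601}
{'intrinsics': array([[528.0650434 ,   0.        , 319.27369636],
       [  0.        , 528.0650434 , 244.14880235],
       [  0.        ,   0.        ,   1.        ]]), 'xyz': array([-0.02874236,  0.60104117,  0.62150736]), 'orientation': array([[-0.80210901,  0.29093953, -0.52151254],
       [-0.59679247, -0.42188867,  0.68253109],
       [-0.02144496,  0.8586991 ,  0.51203123]])} 0.995986328125
{'intrinsics': array([[583.34060976,   0.        , 321.55982711],
       [  0.        , 583.34060976, 239.63119655],
       [  0.        ,   0.        ,   1.        ]]), 'xyz': array([ 0.44949623, -0.16047864,  1.37468443]), 'orientation': array([[ 0.02906217,  0.99652111, -0.07810927],
       [-0.99956338,  0.02855603, -0.00758921],
       [-0.00533232,  0.07829573,  0.99691592]])} 0.9961686197916667
```

View pics/t.png

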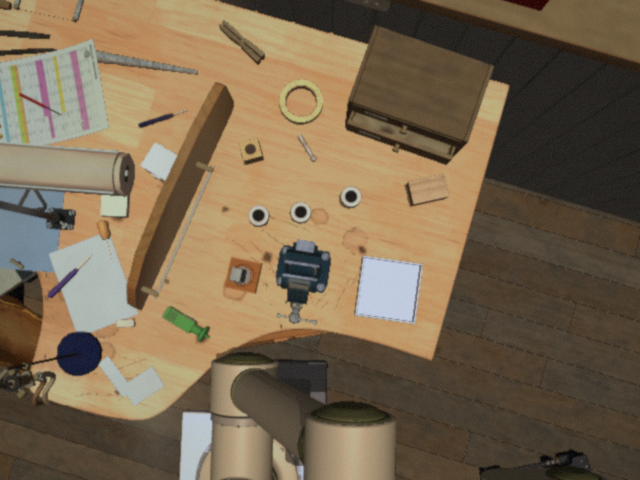

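View pics/s.png

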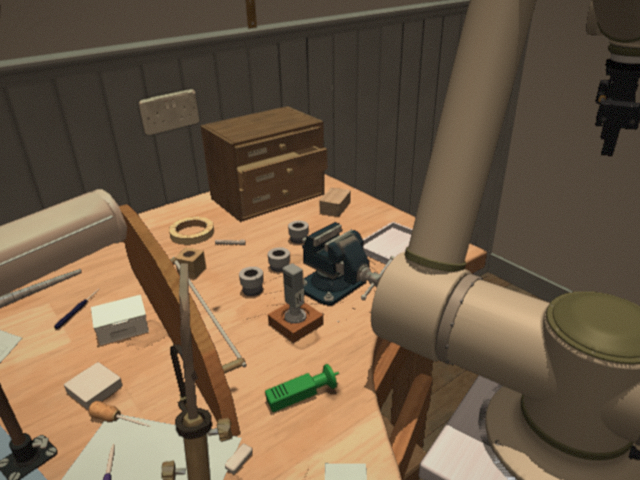

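The top view shows the gauge (grey) in its stand at (242,275), the buffers at (259,215), (301,212) and (350,197), the tray at (389,290) and the vice at (302,268). The gauge candidates are the grey upright one at (242,272) and the green one lying at (185,323). The grey one in the wooden stand fits, since green is ruled out. I'll measure next and confirm that in a crop.

```bash
python3 - <<'E'
from h import *
t=np.load('t.npz');s=np.load('s.npz')
def P(f,u0,u1,v0,v1):return f['W'][v0:v1,u0:u1].reshape(-1,3)
W=t['W']
print('bench z', np.nanmedian(P(t,320,340,130,150)[:,2]),np.nanmedian(P(t,255,275,330,345)[:,2]))
def rep(n,p,z0,z1):
    q=p[(p[:,2]>z0)&(p[:,2]<z1)]
    r=cv2.minAreaRect((q[:,:2]*1000).astype(np.float32))
    e=cv2.minEnclosingCircle((q[:,:2]*1000).astype(np.float32))
    print(n,len(q),'z',np.round(np.percentile(q[:,2],[5,50,95]),4),'mean',q[:,:2].mean(0).round(4),'rect',np.round(r[0],1),np.round(r[1],1),round(r[2],1),'circ',np.round(e[0],1),round(e[1],1))
for n,b in dict(a=(245,273,200,230),b=(287,315,198,228),c=(336,364,183,212)).items(): rep('buf '+n,P(t,*b),.026,.06)
g=P(t,215,275,250,305)
rep('stand',g,.012,.03);rep('gauge top',g,.085,.2);rep('gauge',g,.05,.2)
rep('tray',P(t,345,435,245,335),.012,.03)
rep('vice',P(t,270,335,230,330),.04,.3)
rep('plank',P(t,120,240,75,310),.04,.4)
for n,b in dict(a=(235,268,262,298),b=(264,294,244,275),c=(284,312,216,244)).items(): rep('S buf '+n,P(s,*b),.028,.06)
g=P(s,265,326,255,345)
rep('S stand',g,.018,.03);rep('S gauge',g,.055,.2);rep('S top',g,.095,.2)
rep('cab',P(t,345,495,25,165),.05,.4); rep('wood',P(t,400,455,170,210),.025,.06)
c=np.hstack([cv2.resize(t['img'][240:340,160:280],(396,330),interpolation=2),cv2.resize(s['img'][255:345,255:345],(330,330),interpolation=2)])
cv2.imwrite('pics/c.png',c)
E
```

```text
bench z 0.00023848499489620423 -0.08159153560885812
buf a 350 z [0.0381 0.0434 0.0477] mean [ 0.6061 -0.0031] rect [606.4  -2.6] [46.7 45.6] 46.6 circ [606.6  -2.5] 24.0
buf b 337 z [0.0305 0.0359 0.0406] mean [ 0.6177 -0.0991] rect [618.  -99.2] [45.8 47.2] 46.7 circ [617.8 -98.8] 24.2
buf c 342 z [0.0325 0.0389 0.0436] mean [ 0.6565 -0.214 ] rect [ 656.5 -213.8] [46.7 46. ] 36.9 circ [ 657.2 -214.1] 24.0
stand 731 z [0.0177 0.0241 0.0285] mean [0.469  0.0262] rect [469.1  30.6] [73.2 71.9] 79.4 circ [469.1  30.6] 50.4
gauge top 187 z [0.0986 0.1249 0.1293] mean [0.4678 0.0295] rect [467.7  31.3] [24.7 30.2] 80.8 circ [468.4  31.3] 17.5
gauge 222 z [0.0627 0.1243 0.1291] mean [0.4671 0.0285] rect [466.   31.6] [24.7 33.8] 80.8 circ [467.1  30.9] 18.1
tray 449 z [0.013  0.0179 0.023 ] mean [ 0.4453 -0.3108] rect [ 445.5 -309. ] [140.9 140.1] 83.5 circ [ 445.  -308.8] 97.1
vice 2134 z [0.0732 0.1047 0.1262] mean [ 0.467  -0.1062] rect [ 456.9 -101.9] [ 91.7 186.1] 87.5 circ [ 455.  -110.1] 95.5
plank 8047 z [0.0431 0.1269 0.2504] mean [0.6424 0.1719] rect [636.8 168.1] [480.4 262.8] 4
[... 294 characters left out ...]
 0.0409] mean [ 0.6509 -0.2105] rect [ 653.9 -213.7] [46.1 48.3] 50.8 circ [ 654.  -212.8] 25.2
S stand 1143 z [0.0188 0.0243 0.0283] mean [0.4778 0.014 ] rect [511.4 -30.8] [111.5 253.2] 41.4 circ [519.4 -23.7] 126.6
S gauge 1022 z [0.0575 0.0857 0.1256] mean [0.4705 0.0089] rect [484.1 -28.5] [ 52.8 160.7] 24.5 circ [497.3 -22.5] 81.2
S top 415 z [0.0968 0.1161 0.1264] mean [0.4616 0.036 ] rect [465.9  31. ] [27.4 32.4] 85.4 circ [465.5  32.4] 18.2
cab 16144 z [0.0919 0.2037 0.2089] mean [ 0.8711 -0.3498] rect [ 881.7 -329.2] [362.  274.4] 73.8 circ [ 913.2 -340.5] 204.5
wood 899 z [0.0328 0.0383 0.0428] mean [ 0.6789 -0.392 ] rect [ 679.6 -392.5] [55.3 86.1] 14.0 circ [ 679.2 -392.3] 49.4
```

View pics/c.png

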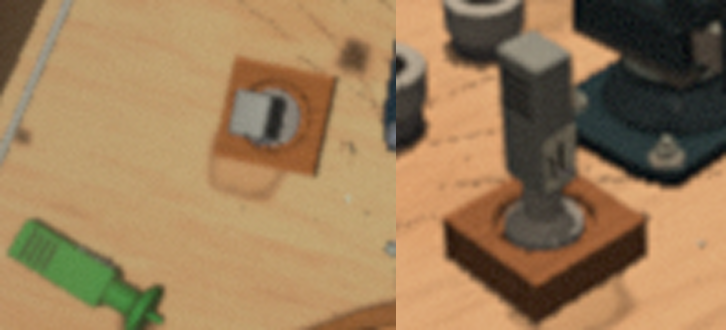

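The crop confirms it: the grey gauge stands upright in the wooden stand (crop centre about (260,115)), and the green one lies on the bench. Rise first, then hover over the gauge.

>>> {"name": "send_rows", "arguments": {"commands": [[[1,0,0,-0.04,0],[1,0,0,-0.08,0],[1,0,0,-0.1,0],[0.7,0.464,-0.477,-0.1,21.9],[0.7,0.464,-0.477,-0.1,21.9],[0.7,0.464,-0.477,-0.1,21.9],[0.7,0.464,-0.477,-0.1,21.9],[0.7,0.464,-0.477,-0.1,21.9],[0.7,0.464,-0.477,-0.1,21.9],[0.7,0.464,-0.477,-0.1,21.9],[0.7,0.464,-0.477,-0.1,21.9],[0.7,0.464,-0.477,-0.1,21.9],[0.7,0.464,-0.477,-0.1,21.9],[0.7,0.464,-0.477,-0.1,21.9],[0.7,0.464,-0.477,-0.1,21.9],[0.7,0.464,-0.477,-0.1,21.9],[0.7,0.464,-0.477,-0.1,21.9],[0.7,0.464,-0.477,-0.1,21.9],[0.7,0.464,-0.477,-0.1,21.9],[0.7,0.464,-0.477,-0.1,21.9]]]}}

```text
clock: 1.77
position: [0.4705, 0.0354, 0.3569]
tcp_rot: [[0.988, -0.154, -0.001], [-0.154, -0.988, 0.002], [-0.001, -0.002, -1.0]]
contact_force: [0.9, -0.7, -0.3]
finger_gap: 0.0618
grasp_force: 0.0
```

```bash
python3 - <<'E'
from h import *
s=ctrl.observe();print(s['position'],s['tcp_rot'].round(4),np.abs(s['joint_vel']).max())
d=snap('wrist');W=cloud(d);cv2.imwrite('pics/w1.png',d['img'])
p=W.reshape(-1,3);p=p[~np.isnan(p[:,0])]
def rep(n,c,R,z0,z1):
    q=p[(np.hypot(p[:,0]-c[0],p[:,1]-c[1])<R)&(p[:,2]>z0)&(p[:,2]<z1)]
    if len(q)<20: print(n,len(q));return
    r=cv2.minAreaRect((q[:,:2]*1000).astype(np.float32))
    print(n,len(q),'z',np.round(np.percentile(q[:,2],[5,50,95]),4),'rect',np.round(r[0],1),np.round(r[1],1),round(r[2],1))
rep('top',(.468,.031),.05,.118,.14);rep('gauge',(.468,.031),.05,.06,.14);rep('stand',(.468,.031),.06,.02,.029)
rep('a',(.605,-.003),.04,.03,.06);rep('b',(.616,-.098),.04,.03,.06)
rep('vice',(.457,-.1),.085,.06,.2)
rep('bench',(.53,.03),.02,-.02,.02)
E
```

```text
[0.47045397 0.03542025 0.35688697] [[ 9.880e-01 -1.544e-01 -9.000e-04]
 [-1.544e-01 -9.880e-01  1.800e-03]
 [-1.100e-03 -1.600e-03 -1.000e+00]] 0.12352022403851033
top 783 z [0.1234 0.1256 0.1269] rect [467.8  30.2] [23.1 29.5] 81.0
gauge 1013 z [0.0744 0.1252 0.1268] rect [467.9  30.5] [24.2 30. ] 79.8
stand 2420 z [0.0229 0.0249 0.0269] rect [468.3  28.9] [71.8 72.4] 79.7
a 1848 z [0.042  0.0439 0.0454] rect [605.4  -3.8] [46.9 46.6] 82.0
b 1915 z [0.0345 0.0367 0.0384] rect [616.9 -99.8] [46.7 46.4] 85.6
vice 10446 z [0.0748 0.114  0.1255] rect [ 456.1 -105.4] [ 78.1 169.5] 82.8
bench 899 z [-0.0006  0.001   0.0023] rect [529.9  30. ] [38.6 38.2] 81.0
```

View pics/w1.png

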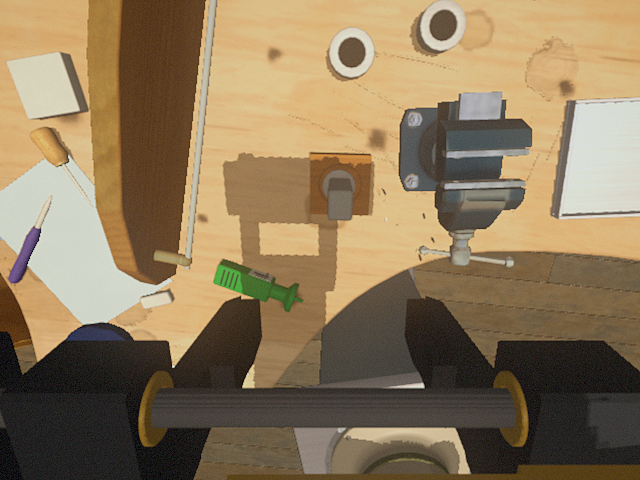

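The wrist view shows the gauge barrel at (340,195) in the stand at (341,187), buffer a at (352,52) and buffer b at (441,27), with a clear way down. I'll descend to just above the gauge and settle.

>>> {"name": "send_rows", "arguments": {"commands": [[[0.6,0,0,0.04,0.7],[0.6,0,0,0.08,0.7],[0.6,0,0,0.12,0.7],[0.6,0,0,0.16,0.7],[0.6,0,0,0.19,0.7],[0.6,0,0,0.2,0.7],[0.6,0,0,0.2,0.7],[0.6,0,0,0.2,0.7],[0.6,0,0,0.2,0.7]]]}}

```text
clock: 2.57
position: [0.4691, 0.0297, 0.1589]
tcp_rot: [[0.985, -0.174, 0.002], [-0.174, -0.985, -0.0], [0.002, 0.0, -1.0]]
contact_force: [-0.2, 0.5, 0.2]
finger_gap: 0.0529
grasp_force: 0.0
```

>>> {"name": "send_rows", "arguments": {"commands": [[[0.6,-0.001,-0.001,0.03,0],[0.6,-0.001,-0.001,0.05,0],[0.6,-0.001,-0.001,0.053,0],[0.6,-0.001,-0.001,0.053,0],[0.6,-0.001,-0.001,0.053,0],[0.2,-0.001,-0.001,0.053,0],[0,-0.001,-0.001,0.053,0],[0,-0.001,-0.001,0.053,0],[0,-0.001,-0.001,0.053,0],[0,-0.001,-0.001,0.053,0],[0,-0.001,-0.001,0.053,0]]], "grip_force": 45}}

```text
clock: 3.48
position: [0.4681, 0.0315, 0.105]
tcp_rot: [[0.985, -0.173, 0.001], [-0.173, -0.985, -0.0], [0.001, 0.0, -1.0]]
contact_force: [-0.9, -1.1, 3.3]
finger_gap: 0.0234
grasp_force: 44.8
```

>>> {"name": "send_rows", "arguments": {"commands": [[[0,0,0,-0.02,0],[0,0,0,-0.05,0],[0,0,0,-0.08,0],[0,0,0,-0.1,0],[0,0.035,0.003,-0.1,0],[0,0.07,0.005,-0.1,0],[0,0.105,0.008,-0.1,0],[0,0.13,0.0106,-0.1,0],[0,0.1412,0.0106,-0.1,0],[0,0.1412,0.0106,-0.1,0],[0,0.1412,0.0106,-0.1,0],[0,0.1412,0.0106,-0.1,0]]]}}

```text
clock: 4.48
position: [0.6042, -0.0029, 0.2044]
tcp_rot: [[0.985, -0.173, -0.002], [-0.173, -0.985, 0.0], [-0.002, -0.0, -1.0]]
contact_force: [-0.9, -0.0, -2.2]
finger_gap: 0.0236
grasp_force: 44.8
```

```bash
cat >> h.py <<'E'
def rep(p,n,c,R,z0,z1):
    p=p.reshape(-1,3)
    q=p[(np.hypot(p[:,0]-c[0],p[:,1]-c[1])<R)&(p[:,2]>z0)&(p[:,2]<z1)]
    if len(q)<20: print(n,len(q));return
    r=cv2.minAreaRect((q[:,:2]*1000).astype(np.float32))
    print(n,len(q),'z',np.round(np.percentile(q[:,2],[5,50,95]),4),'med',np.round(np.median(q[:,:2],0)*1000,1),'rect',np.round(r[0],1),np.round(r[1],1),round(r[2],1))
E
python3 - <<'E'
from h import *
s=ctrl.observe();print(s['position'],s['contact_force'])
d=snap('wrist');W=cloud(d);e=snap('scene');S=cloud(e)
for n,p in(('W',W),('S',S)):
    for k,c in dict(a=(.605,-.003),b=(.616,-.099),c=(.656,-.2135)).items(): rep(p,n+k,c,.032,.03,.055)
    rep(p,n+'foot',(.604,-.003),.04,.112,.128); rep(p,n+'barrel',(.604,-.003),.04,.15,.18)
    rep(p,n+'pin',(.604,-.003),.03,.1,.113)
def px(d,X):
    q=d['T'][:3,:3].T@(np.array(X)-d['T'][:3,3]);K=d['intrinsics'];return K[0,0]*q[0]/-q[2]+K[0,2],K[1,2]+K[1,1]*q[1]/q[2]
def crop(d,r=45,n=360):
    u,v=map(int,px(d,(.605,-.003,.11)));print(u,v);u=min(max(u,r),640-r);v=min(max(v,r),480-r);return cv2.resize(d['img'][v-r:v+r,u-r:u+r],(n,n),interpolation=2)
cv2.imwrite('pics/w2.png',np.hstack([crop(d,100),crop(e,60)]))
E
```

```text
[ 0.6042     -0.00291797  0.20439499] [-8.76268788e-01 -1.43593205e-03 -2.18214406e+00]
Wa 2266 z [0.0386 0.0439 0.0452] med [612.7  -5.4] rect [611.5  -4.7] [47.4 36.4] 79.8
Wb 3077 z [0.0346 0.0367 0.0382] med [618.6 -99.6] rect [617.7 -99.9] [47.  47.1] 53.1
Wc 3843 z [0.0339 0.0396 0.041 ] med [ 657.4 -211.4] rect [ 656.5 -211.9] [47.4 42. ] 3.4
Wfoot 1230 z [0.1218 0.1259 0.1278] med [615.2  -6.6] rect [608.2  -4.1] [39.4 30.9] 80.7
Wbarrel 1102 z [0.1552 0.1681 0.1788] med [618.1  -5.3] rect [617.   -5.2] [24.2  3.8] 80.6
Wpin 0
Sa 391 z [0.032  0.043  0.0455] med [598.8   1.9] rect [603.3  -3.1] [47.9 47.9] 78.8
Sb 267 z [0.0314 0.036  0.0383] med [613.8 -96.4] rect [614.9 -99.1] [46.4 46.6] 49.1
Sc 231 z [0.0315 0.0387 0.0412] med [ 650.6 -210.4] rect [ 653.4 -212.9] [46.3 47.7] 39.8
Sfoot 134 z [0.1199 0.1248 0.1275] med [590.8   7.2] rect [598.2   0.9] [37.5 31.8] 39.2
Sbarrel 244 z [0.1533 0.1662 0.1787] med [589.9   6.8] rect [597.5   4.9] [35.6 20.5] 31.8
Spin 2
332 251
247 244
```

View pics/w2.png

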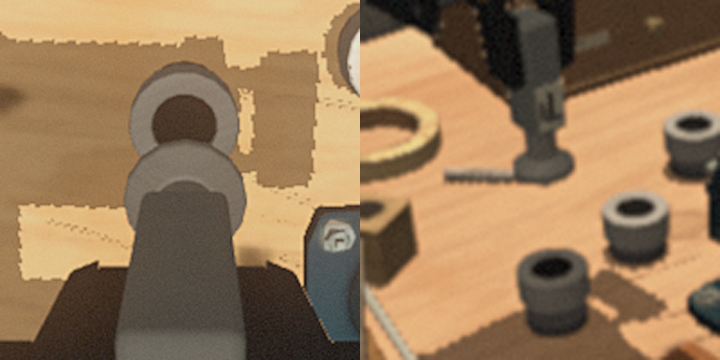

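The foot (crop (185,190)) and buffer a (crop (185,105)) line up, and the gauge is held straight. I'll lower onto a until just above the rim and read the pin force.

>>> {"name": "send_rows", "arguments": {"commands": [[[0,0.0013,0.0005,0.02,0],[0,0.0013,0.0005,0.04,0],[0,0.0013,0.0005,0.053,0],[0,0.0013,0.0005,0.058,0],[0,0.0013,0.0005,0.06,0],[0,0.0013,0.0005,0.062,0],[0,0.0013,0.0005,0.064,0],[0,0.0013,0.0005,0.066,0],[0,0.0013,0.0005,0.068,0],[0,0.0013,0.0005,0.07,0],[0,0.0013,0.0005,0.07,0],[0,0.0013,0.0005,0.07,0],[0,0.0013,0.0005,0.07,0]]]}}

```text
clock: 5.67
position: [0.6066, -0.004, 0.135]
tcp_rot: [[0.985, -0.173, 0.001], [-0.173, -0.985, -0.0], [0.001, 0.0, -1.0]]
contact_force: [0.9, 0.5, -0.0]
finger_gap: 0.0238
grasp_force: 44.8
```

>>> {"name": "send_rows", "arguments": {"commands": [[[0,-0.0008,0,0.0006,0],[0,-0.0008,0,0.0012,0],[0,-0.0008,0,0.0018,0],[0,-0.0008,0,0.0024,0],[0,-0.0008,0,0.003,0],[0,-0.0008,0,0.003,0],[0,-0.0008,0,0.003,0]]]}}

```text
clock: 6.25
position: [0.6057, -0.0039, 0.1318]
tcp_rot: [[0.985, -0.173, 0.0], [-0.173, -0.985, -0.0], [0.0, 0.0, -1.0]]
contact_force: [1.9, -0.7, 0.0]
finger_gap: 0.0235
grasp_force: 44.8
```

```bash
python3 - <<'E'
from h import *
for i in range(4):
    snap('top');s=ctrl.observe();print(s['position'].round(4),s['contact_force'].round(2))
E
```

```text
[ 0.6057 -0.0039  0.1318] [1.47 0.39 0.21]
[ 0.6057 -0.0039  0.1318] [ 1.93 -1.03  1.2 ]
[ 0.6057 -0.0039  0.1318] [ 1.8  -1.16 -0.16]
[ 0.6057 -0.0039  0.1319] [ 2.22 -0.6   0.55]
```

>>> {"name": "send_rows", "arguments": {"commands": [[[0,0,0,0.0005,0],[0,0,0,0.001,0],[0,0,0,0.0015,0],[0,0,0,0.002,0],[0,0,0,0.002,0],[0,0,0,0.002,0],[0,0,0,0.002,0]]]}}

```text
clock: 7.03
position: [0.6058, -0.0039, 0.1304]
tcp_rot: [[0.985, -0.173, 0.001], [-0.173, -0.985, -0.0], [0.001, 0.0, -1.0]]
contact_force: [1.5, -1.0, 5.4]
finger_gap: 0.0233
grasp_force: 44.8
```

```bash
cat > f.py <<'E'
from h import *
a=[]
for i in range(5):
    d=snap('scene');s=ctrl.observe();a.append(np.r_[s['position'],s['contact_force'],s['wrist_torque']])
print(np.mean(a,0).round(4),s['clock'])
E
python3 f.py; python3 - <<'E'
from h import *
d=snap('scene');cv2.imwrite('pics/sa.png',cv2.resize(d['img'][185:305,190:350],(800,600),interpolation=2))
E
```

```text
[ 6.0580e-01 -3.9000e-03  1.3040e-01  8.7590e-01 -7.3880e-01  5.0019e+00
 -3.7100e-02 -2.3250e-01 -2.3000e-03] 7.2833
```

View pics/sa.png

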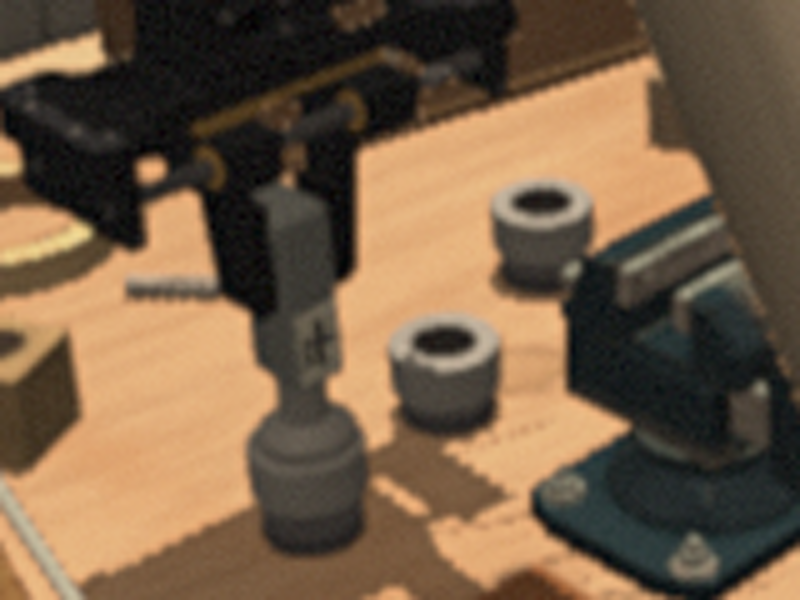

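Buffer a reads firm: about 3 N pin force just before landing, and about 7.5 N total when seated. On to b.

>>> {"name": "send_rows", "arguments": {"commands": [[[0,0,0,-0.01,0],[0,0,0,-0.03,0],[0,0.007,0.025,-0.03,0],[0,0.015,0.05,-0.03,0],[0,0.022,0.075,-0.03,0],[0,0.0279,0.0924,-0.03,0],[0,0.0279,0.0924,-0.03,0],[0,0.0279,0.0924,-0.02,0],[0,0.0279,0.0924,-0.012,0],[0,0.0279,0.0924,-0.008,0],[0,0.0279,0.0924,-0.006,0],[0,0.0279,0.0924,-0.004,0],[0,0.0279,0.0924,-0.002,0],[0,0.0279,0.0924,0,0],[0,0.0279,0.0924,0.002,0],[0,0.0279,0.0924,0.004,0],[0,0.0279,0.0924,0.0048,0],[0,0.0279,0.0924,0.0048,0],[0,0.0279,0.0924,0.0048,0]]]}}

```text
clock: 8.92
position: [0.6171, -0.0997, 0.125]
tcp_rot: [[0.985, -0.173, 0.0], [-0.173, -0.985, 0.0], [0.0, -0.0, -1.0]]
contact_force: [0.1, 1.1, -1.7]
finger_gap: 0.0233
grasp_force: 44.8
```

```bash
python3 f.py
```

```text
[ 0.6171 -0.0997  0.1251  0.133   0.5963 -1.3153  0.1795 -0.0197 -0.0018] 9.1667
```

About 1.2 N, where a firm core would give about 3.3 N, so b looks soft. I'll land slowly.

>>> {"name": "send_rows", "arguments": {"commands": [[[0,0,0,0.0005,0],[0,0,0,0.001,0],[0,0,0,0.0015,0],[0,0,0,0.002,0],[0,0,0,0.0024,0],[0,0,0,0.0024,0],[0,0,0,0.0024,0],[0,0,0,0.0024,0]]]}}

```text
clock: 9.83
position: [0.6173, -0.0997, 0.1232]
tcp_rot: [[0.985, -0.173, 0.001], [-0.173, -0.985, -0.0], [0.001, 0.0, -1.0]]
contact_force: [-2.1, 0.3, 5.2]
finger_gap: 0.0234
grasp_force: 44.8
```

```bash
python3 f.py; python3 - <<'E'
from h import *
d=snap('scene');cv2.imwrite('pics/sb.png',cv2.resize(d['img'][165:285,220:380],(800,600),interpolation=2))
E
```

```text
[ 6.1730e-01 -9.9700e-02  1.2320e-01 -9.6300e-01  1.0230e+00  5.6932e+00
  3.5340e-01  2.1140e-01  2.6000e-03] 10.0833
```

View pics/sb.png

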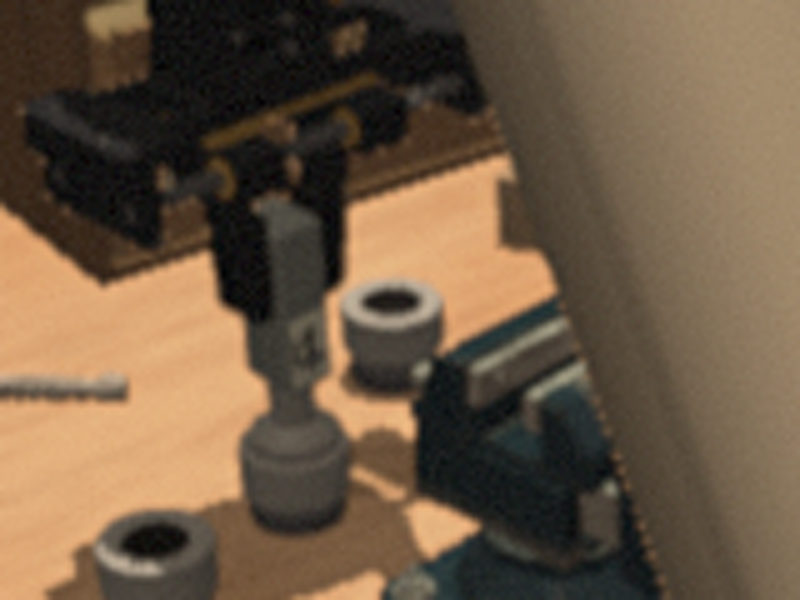

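Seated flush at about 8 N, with the pointer lower on the scale (310,350) than it was on a, so b is the soft one. I'll hold steady for over a second, then lift.

>>> {"name": "send_rows", "arguments": {"commands": [[[0,0,0,0,0],[0,0,0,0,0],[0,0,0,0,0],[0,0,0,0,0],[0,0,0,0,0],[0,0,0,0,0],[0,0,0,0,0],[0,0,0,0,0],[0,0,0,0,0],[0,0,0,0,0],[0,0,0,0,0],[0,0,0,0,0],[0,0,0,0,0],[0,0,0,0,0],[0,0,0,0,0],[0,0,0,0,0]]]}}

```text
clock: 11.47
position: [0.6173, -0.0997, 0.1232]
tcp_rot: [[0.985, -0.173, 0.001], [-0.173, -0.985, -0.0], [0.001, 0.0, -1.0]]
contact_force: [-1.0, 1.1, 5.5]
finger_gap: 0.0235
grasp_force: 44.8
```

```bash
python3 f.py
```

```text
[ 0.6173 -0.0997  0.1232 -1.2712  0.7292  5.9027  0.3362  0.2248  0.015 ] 11.7167
```

>>> {"name": "send_rows", "arguments": {"commands": [[[0,0,0,-0.01,0],[0,0,0,-0.04,0],[0,0,0,-0.08,0],[0,0,0,-0.12,0],[0,0,0,-0.145,0],[0,0,0,-0.145,0],[0,-0.03,-0.018,-0.145,0],[0,-0.065,-0.039,-0.145,0],[0,-0.1,-0.06,-0.145,0],[0,-0.135,-0.08,-0.145,0],[0,-0.16,-0.097,-0.145,0],[0,-0.1691,-0.1025,-0.145,0],[0,-0.1691,-0.1025,-0.145,0],[0,-0.1691,-0.1025,-0.11,0],[0,-0.1691,-0.1025,-0.075,0],[0,-0.1691,-0.1025,-0.04,0],[0,-0.1691,-0.1025,-0.01,0],[0,-0.1691,-0.1025,0,0],[0,-0.1691,-0.1025,0,0],[0,-0.1691,-0.1025,0,0]]]}}

```text
clock: 13.38
position: [0.469, 0.0298, 0.1221]
tcp_rot: [[0.985, -0.173, -0.001], [-0.173, -0.985, -0.0], [-0.001, 0.0, -1.0]]
contact_force: [-0.0, -0.1, -1.3]
finger_gap: 0.0235
grasp_force: 44.9
```

```bash
python3 f.py; python3 - <<'E'
from h import *
s=ctrl.observe();p=s['position']
d=snap('wrist');W=cloud(d)
rep(W,'foot',p[:2],.04,p[2]-.082,p[2]-.07);rep(W,'barrel',p[:2],.04,p[2]-.05,p[2]-.02);rep(W,'stand',(.4685,.03),.06,.02,.029)
E
```

```text
[ 4.691e-01  3.010e-02  1.233e-01  7.040e-02  1.219e-01 -2.210e+00
  5.620e-02 -1.600e-03  6.200e-03] 13.6333
foot 1697 z [0.0429 0.0459 0.0497] med [478.6  27. ] rect [472.7  29.1] [39.3 30.8] 80.6
barrel 1315 z [0.0752 0.0904 0.1023] med [482.8  27.8] rect [481.8  27.9] [24.2  4.1] 79.3
stand 6879 z [0.0232 0.0249 0.026 ] med [484.   22.4] rect [470.1  28.7] [72.3 68.6] 79.7
```

>>> {"name": "send_rows", "arguments": {"commands": [[[0,0,0.0005,0.005,0],[0,0,0.0005,0.01,0],[0,0,0.0005,0.014,0],[0,0,0.0005,0.016,0],[0,0,0.0005,0.017,0],[0,0,0.0005,0.0175,0],[0,0,0.0005,0.018,0],[0,0,0.0005,0.018,0],[0,0,0.0005,0.018,0]]]}}

```text
clock: 14.43
position: [0.4682, 0.03, 0.105]
tcp_rot: [[0.985, -0.173, 0.0], [-0.173, -0.985, -0.0], [0.0, 0.0, -1.0]]
contact_force: [-2.1, -0.1, 4.4]
finger_gap: 0.0238
grasp_force: 44.8
```

```bash
python3 f.py
```

```text
[ 0.4682  0.03    0.105  -2.2687 -0.2943  6.0467  0.0606  0.5263  0.0138] 14.6833
```

>>> {"name": "send_rows", "arguments": {"commands": [[[0,0,0,-0.0005,0],[0.6,0,0,-0.0005,0],[0.6,0,0,-0.0005,0],[0.6,0,0,-0.0005,0],[0.6,0,0,-0.02,0],[0.6,0,0,-0.05,0],[0.8,0,0,-0.09,0],[0.8,0,0,-0.13,0],[0.8,0,0,-0.15,0],[0.8,0.03,0.018,-0.15,0],[0.8,0.065,0.039,-0.15,-4],[0.8,0.1,0.06,-0.15,-7],[0.8,0.135,0.081,-0.15,-10],[0.8,0.16,0.097,-0.15,-10],[0.8,0.1693,0.102,-0.15,-10],[0.8,0.1693,0.102,-0.15,-10],[0.8,0.1693,0.102,-0.15,-10],[0.8,0.1693,0.102,-0.15,-10]]]}}

```text
clock: 16.18
position: [0.6166, -0.0989, 0.2547]
tcp_rot: [[1.0, 0.001, -0.0], [0.001, -1.0, 0.0], [-0.0, -0.0, -1.0]]
contact_force: [-0.1, 0.7, -0.1]
finger_gap: 0.0705
grasp_force: 0.0
```

```bash
python3 f.py; python3 - <<'E'
from h import *
s=ctrl.observe();print(s['tcp_rot'].round(3)[0],s['finger_gap'])
d=snap('wrist');W=cloud(d);e=snap('scene');S=cloud(e);t=snap('top');T=cloud(t)
rep(W,'b',(.617,-.099),.03,.028,.045);rep(W,'c',(.656,-.213),.03,.03,.045);rep(W,'a',(.605,-.003),.03,.03,.05)
rep(S,'b',(.617,-.099),.03,.028,.045)
rep(S,'gtop',(.468,.031),.04,.118,.135);rep(T,'gtop',(.468,.031),.04,.115,.135);rep(T,'tray',(.4455,-.309),.11,.012,.023)
rep(W,'vicex',(.5,-.1),.08,.075,.2)
E
```

```text
[ 0.6168 -0.0989  0.255  -0.2019 -0.3342 -0.2421  0.0271 -0.0127  0.0178] 16.4333
[1.    0.002 0.   ] 0.07028313042568016
b 2096 z [0.0345 0.0366 0.0382] med [ 618.8 -100. ] rect [ 618.  -100.5] [46.9 46.5] 88.7
c 2429 z [0.0369 0.0396 0.0411] med [ 657.4 -214.2] rect [ 656.6 -214.9] [47.  47.1] 65.2
a 2255 z [0.0377 0.0438 0.0451] med [608.2  -5.4] rect [606.6  -4.3] [46.6 47. ] 7.2
b 284 z [0.0295 0.0358 0.0382] med [612.5 -96.5] rect [614.7 -98.7] [44.6 47.6] 39.1
gtop 194 z [0.1189 0.125  0.1268] med [462.   33.8] rect [465.4  30.3] [25.8 32.1] 77.8
gtop 0
tray 442 z [0.013  0.0177 0.0218] med [ 447.5 -315.3] rect [ 446.  -304.8] [148.4 140. ] 83.4
vicex 7468 z [0.0869 0.1115 0.1249] med [ 517.4 -111.9] rect [ 493.1 -109.9] [ 77.5 111. ] 82.3
```

>>> {"name": "send_rows", "arguments": {"commands": [[[0.8,0.0008,0.001,0.035,0],[0.8,0.0008,0.001,0.075,0],[0.8,0.0008,0.001,0.115,0],[0.8,0.0008,0.001,0.155,0],[0.8,0.0008,0.001,0.185,0],[0.8,0.0008,0.001,0.21,0],[0.8,0.0008,0.001,0.222,0],[0.8,0.0008,0.001,0.227,0],[0.8,0.0008,0.001,0.227,0],[0.8,0.0008,0.001,0.227,0],[0.6,0.0008,0.001,0.227,0],[0.5,0.0008,0.001,0.227,0],[0,0.0008,0.001,0.227,0],[0,0.0008,0.001,0.227,0],[0,0.0008,0.001,0.227,0],[0,0.0008,0.001,0.227,0]]], "grip_force": 25}}

```text
clock: 17.92
position: [0.6184, -0.1008, 0.0283]
tcp_rot: [[1.0, 0.001, 0.001], [0.001, -1.0, -0.0], [0.001, 0.0, -1.0]]
contact_force: [-0.4, 0.9, 6.1]
finger_gap: 0.0475
grasp_force: 25.0
```

>>> {"name": "send_rows", "arguments": {"commands": [[[0,0,0,-0.01,0],[0,0,0,-0.04,0],[0,0,0,-0.08,0],[0,0,0,-0.12,0],[0,0,0,-0.16,0],[0,0,0,-0.185,0],[0,0,0,-0.19,0],[0,-0.02,0.024,-0.19,2],[0,-0.045,0.054,-0.19,4],[0,-0.07,0.084,-0.19,6.5],[0,-0.095,0.114,-0.19,6.5],[0,-0.12,0.144,-0.19,6.5],[0,-0.145,0.175,-0.19,6.5],[0,-0.165,0.198,-0.19,6.5],[0,-0.1728,0.208,-0.19,6.5],[0,-0.1728,0.208,-0.19,6.5],[0,-0.1728,0.208,-0.19,6.5],[0,-0.1728,0.208,-0.19,6.5]]]}}

```text
clock: 19.42
position: [0.4461, -0.3078, 0.217]
tcp_rot: [[0.994, -0.111, -0.001], [-0.111, -0.994, 0.001], [-0.001, -0.001, -1.0]]
contact_force: [-0.0, 0.1, -2.2]
finger_gap: 0.0476
grasp_force: 25.0
```

```bash
python3 f.py; python3 - <<'E'
from h import *
s=ctrl.observe();print(s['finger_gap'],s['grasp_force'])
d=snap('wrist');W=cloud(d)
rep(W,'tray rim',(.4455,-.309),.11,.012,.024);rep(W,'floor',(.47,-.309),.06,-.005,.012)
rep(W,'buf',s['position'][:2],.04,s['position'][2]+.003,s['position'][2]+.02)
E
```

```text
[ 0.4461 -0.3078  0.2173 -0.0101  0.2007 -1.905   0.0431  0.0045  0.0195] 19.6667
0.0474052213189308 24.99973321915604
tray rim 3059 z [0.0135 0.0185 0.0199] med [ 465.  -321.9] rect [ 444.9 -310.1] [140.3 139.7] 83.6
floor 14046 z [0.0012 0.0049 0.0062] med [ 471.7 -309.1] rect [ 470.  -308.9] [119.4 119.8] 55.8
buf 13847 z [0.2225 0.2258 0.2333] med [ 450.9 -308.4] rect [ 449.7 -308.4] [77.9 39.4] 81.9
```

>>> {"name": "send_rows", "arguments": {"commands": [[[0,0,0.001,0.03,0],[0,0,0.001,0.065,0],[0,0,0.001,0.1,0],[0,0,0.001,0.135,0],[0,0,0.001,0.16,0],[0,0,0.001,0.173,0],[0,0,0.001,0.178,0],[0,0,0.001,0.18,0],[0,0,0.001,0.181,0],[0,0,0.001,0.182,0],[0,0,0.001,0.183,0],[0,0,0.001,0.1835,0],[0,0,0.001,0.1835,0],[0,0,0.001,0.1835,0]]]}}

```text
clock: 20.88
position: [0.4454, -0.3099, 0.0344]
tcp_rot: [[0.994, -0.112, 0.0], [-0.112, -0.994, -0.0], [0.0, 0.0, -1.0]]
contact_force: [-1.0, 0.4, -1.8]
finger_gap: 0.0476
grasp_force: 25.0
```

```bash
python3 f.py
```

```text
[ 0.4454 -0.3099  0.0342 -0.0274  0.5977 -1.9984  0.0608  0.0195  0.0156] 21.1333
```

Not touching yet; lower in half-millimetre steps.

>>> {"name": "send_rows", "arguments": {"commands": [[[0,0,0,0.0004,0],[0,0,0,0.0008,0],[0,0,0,0.0012,0],[0,0,0,0.0016,0],[0,0,0,0.0016,0],[0,0,0,0.0016,0]]]}}

```text
clock: 21.63
position: [0.4453, -0.3098, 0.0324]
tcp_rot: [[0.994, -0.112, -0.0], [-0.112, -0.994, 0.0], [-0.0, -0.0, -1.0]]
contact_force: [-0.3, 0.3, -2.3]
finger_gap: 0.0476
grasp_force: 25.0
```

```bash
python3 f.py
```

```text
[ 0.4453 -0.3099  0.0324  0.3494  0.0904 -2.043   0.0349  0.0273  0.0171] 21.8833
```

>>> {"name": "send_rows", "arguments": {"commands": [[[0,0,0,0.0004,0],[0,0,0,0.0008,0],[0,0,0,0.0012,0],[0,0,0,0.0016,0],[0,0,0,0.0016,0],[0,0,0,0.0016,0]]]}}

```text
clock: 22.38
position: [0.4454, -0.3099, 0.0323]
tcp_rot: [[0.994, -0.112, 0.001], [-0.112, -0.994, -0.001], [0.001, 0.001, -1.0]]
contact_force: [-3.0, 3.7, 13.8]
finger_gap: 0.0479
grasp_force: 25.0
```

```bash
python3 f.py
```

```text
[ 4.45400e-01 -3.09900e-01  3.22000e-02 -3.56480e+00  3.51220e+00
  1.39192e+01  5.69000e-01  5.83100e-01 -5.00000e-04] 22.6333
```

Seated, with a clear force rise. I'll ease off, release and rise.

>>> {"name": "send_rows", "arguments": {"commands": [[[0,0,0,-0.0012,0],[0,0,0,-0.0012,0],[0.75,0,0,-0.0012,0],[0.75,0,0,-0.0012,0],[0.75,0,0,-0.0012,0],[0.75,0,0,-0.0012,0],[0.75,0,0,-0.02,0],[0.75,0,0,-0.05,0],[0.75,0,0,-0.09,0],[0.75,0,0,-0.13,0],[0.75,0,0,-0.17,0],[0.75,0,0,-0.21,0],[0.75,0,0,-0.24,0],[0.75,0,0,-0.24,0],[0.75,0,0,-0.24,0]]]}}

```text
clock: 23.88
position: [0.4455, -0.31, 0.2719]
tcp_rot: [[0.994, -0.112, 0.002], [-0.112, -0.994, -0.002], [0.002, 0.002, -1.0]]
contact_force: [0.4, 0.7, -0.1]
finger_gap: 0.0661
grasp_force: 0.0
```

```bash
python3 f.py; python3 - <<'E'
from h import *
d=snap('wrist');W=cloud(d);e=snap('scene');S=cloud(e)
rep(W,'b',(.4455,-.309),.035,.028,.06);rep(S,'gtop',(.468,.031),.04,.118,.135);rep(S,'a',(.604,-.003),.032,.03,.055);rep(S,'c',(.654,-.213),.032,.03,.055)
r=d['img'];cv2.imwrite('pics/end.png',np.vstack([np.hstack([cv2.resize(r,(400,300)),cv2.resize(e['img'][180:360,200:440],(400,300),interpolation=2)])]))
E
```

```text
[ 0.445  -0.3096  0.2694 -0.2604  0.4543  0.2457  0.028   0.0239 -0.0143] 24.1333
b 2017 z [0.038  0.0405 0.0421] med [ 445.9 -309.6] rect [ 445.  -309.4] [47.  47.2] 84.1
gtop 191 z [0.119  0.1249 0.127 ] med [462.5  33.7] rect [465.5  30.7] [25.3 30.6] 81.9
a 388 z [0.0322 0.0429 0.0453] med [598.9   2.1] rect [603.9  -2.3] [47.3 47.9] 85.1
c 231 z [0.0316 0.0389 0.041 ] med [ 650.8 -209.7] rect [ 653.1 -214.3] [46.8 49.9] 17.8
```

View pics/end.png

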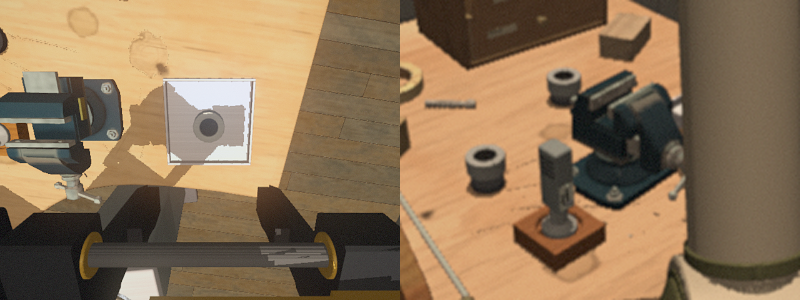

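The soft buffer lies flat in the tray at (209,127). The gauge stands in its stand at (557,190), and a (485,168) and c (563,87) haven't moved.

```bash
python3 -c "
from cell import workorder
print(workorder.job_done())"
```

```text
the job is handed in; nothing more can be done
None
```

The job is handed in at about 24 s: buffer b was the soft one, held flush at about 8 N for over a second; it now lies flat in the tray, the gauge is back in its stand, and a (measured firm) and c (taken as firm, never pressed) are where they were.

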